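# Short spin on the mini centrifuge

## Task

Give the mini centrifuge a short spin: with the fingertips, push its lid fully shut, then press the far half of the rocker on the console to switch it on, then press the long bar key and finish while still holding that key down. Leave the round and square keys and the things standing around alone.

Things in the scene. Friction and masses are not known exactly. Their poses are not given: they have to be found in the camera images.
- centrifuge: Mini centrifuge, fixed: white box 150 (x) x 130 (y) x 72 high with a round rotor bowl in its top and a grey hinged lid. Origin: centre of the underside. Axes: x to its back, y to the left seen from its front, z up; it faces the robot, turned by up to 0.12 rad either way.
- lid (a joint): Lid hinge, rad. 0 = fully shut, 1.2 = widest; starts ajar at 0.5 to 0.85. Friction holds the lid where it is left; about 2 to 3 N down near its front closes it.
- lid_hinge (a point): Point on the lid's hinge axis, mid width, at the back of the centrifuge: in the centrifuge's frame 66 mm behind its centre, 73 mm above its underside. The axis runs along the centrifuge's y. Does not move with the lid.
- lid_front (a point): Middle of the front edge of the lid's upper face; moves with the lid. The lid is a shell 136 mm long from the hinge to this edge, 122 mm wide; its flat upper face lies 22 mm above the hinge axis when shut (95 mm above the worktop).
- console: Key console, fixed: low grey box 146 (x) x 140 (y) x 45 high, right of the centrifuge with a gap of some 60 mm between. Origin: centre of the underside; axes as for the centrifuge, with its own turn of up to 0.18 rad either way. On its top lie four black plates 62 (x) x 50 (y) x 4 mm in two rows of two, centres 66 mm apart in x and 60 mm in y, square with the console: a rocker, a bar key, a round key and a square key. Which lies where varies.
- bar_module: The black plate with the bar key. Origin: centre of its underside; axes as the console's.
- rocker (a joint): Power rocker, rad. 0 = off: its far half (away from the robot) stands up. 0.4 = on: the far half is pressed down level and the near half stands up. Stays where it is left; needs about 2 to 3 N on the far half.
- rocker_far (a point): Point on the upper face of the rocker's far half, 16 mm from the pivot, in the middle of its width; moves with the rocker: about 6 mm above the pivot when off, level with it when on. The rocker is a shallow V, 48 mm long in the console's x, 30 mm wide; its pivot is 63 mm above the worktop, in the plate's centre, axis along the console's y.
- bar_key (a joint): Short-spin key, m pressed: 0 = up, 0.006 = fully down. Springs back when let go. 2 N start it, 4.4 N hold it fully down.
- bar_key_top (a point): Centre of the top of the bar key, moves with it. Long narrow key, 46 mm (console's x) x 14 mm, 12 mm proud of its plate (61 mm above the worktop when up).
- round_key (a joint): Round key, m pressed (0 up, 0.006 down), springs back. Not to be pressed.
- round_key_top (a point): Centre of the top of the round key, 28 mm dia, 12 mm proud.
- square_key (a joint): Square key, m pressed (0 up, 0.006 down), springs back. Not to be pressed.
- square_key_top (a point): Centre of the top of the square key, 26 x 26 mm, 12 mm proud.
- amber_jar: Bystander: amber glass screw jar, 52 dia x 82 high mm, loose; origin at the centre of its underside. To be left alone.
- beaker_small: Bystander: small empty glass beaker, 55 dia x 69 high mm, loose; origin at the centre of its underside. To be left alone.
- sample_vial: Bystander: capped glass vial, 22 dia x 48 high mm, in the gap between the two machines, loose; origin at the centre of its underside. To be left alone.
- gear: Bystander: small printed gear wheel lying flat, 33 dia x 9, in the gap between the two machines, loose; origin at the centre of its underside. To be left alone.
- usb_stick: Bystander: usb stick, 19 x 50 x 8 mm, lying right of the console, loose; origin at the centre of its underside. To be left alone.
- tape_roll: Bystander: roll of tape lying flat, 66 dia x 19 mm, right of the console, loose; origin at the centre of its underside. To be left alone.

How it is judged:
By the outcome, as a careful person would: the job done as asked, in the order asked, and still so for the second after the job is handed in, while the arm keeps its last pose, push and grip.
It also fails if it takes over 42 s, if anything falls off the work surface, if the arm or the gripper's body presses on something with over 40 N, if the wrist force passes 120 N, or if a joint passes its speed limit or range.

## Robot

A 6-joint arm with a two-finger parallel gripper is mounted at the origin on a cart in front of the work surface, level with it; the furniture and walls round the work are solid. World frame = base frame: x ahead of the robot, y to its left, z up, the work surface at z = 0. Lengths are in mm, angles in rad, forces in N, time in s.
With the tool pointing down it reaches from about 325 to 775 mm from the base axis. Payload 9.3 kg.
Tool frame: the origin (TCP) lies at the centre of the arm's flange, where the gripper is bolted on; the fingertips stand 173 mm ahead of it and the grasp point (between the pads) lies 155 mm ahead of it; z points along the fingers, y is the direction in which the jaws open and shut (so a half turn about z gives the same grasp; the last joint's range is limited). The gripper opens to 85 mm and grips with 20 to 120 N. Pads are 22 mm wide; open, the fingers measure 114 mm over their backs; the gripper's body (76 mm by 85 mm) begins 54 mm behind the grasp point. The pads swing forward as they close: fully open they stand 13 mm farther back than shut.
Start: joints at [-1.476, 0.259, 0.021, 1.334, 0, 1.418], TCP at [134.893, -533.199, 404.679] pointing down, gripper open.
Joint ranges: [-3.04, 3.04], [-0.91, 1.82], [-1.04, 1.36], [-1.92, 1.95], [-1.52, 1.45], [-3.14, 3.14]. Speed limits (rad/s): [2.22, 2.22, 2.79, 3.14, 3.14, 3.14].

## Interface

Orientations are given as a unit quaternion [w, x, y, z].
In Python, from plant import bot, camera, job gives the robot as it stands.
- The arm moves only by the shell command python3 -m inch 'ROWS' [OPENING] [FORCE]. ROWS is JSON, a list of rows, each a list of 2 entries, a list of its own where there are three numbers: the shift along the tool's x, y, z in mm, then the turn, a rotation vector about the tool's x, y, z in degrees. In form: [[[x, y, z], [wx, wy, wz]], ...]. A call has exactly 8 rows; each row is the pose to reach, as a shift and turn from the pose commanded when the call began, along the tool's axes at that moment; what a row does not reach only later rows make up. A row lasts 1/12 s, in which the tool goes at most 41.7 mm and 7.16 degrees, less where a joint would pass 70% of its speed; a pose out of reach is approached as far as the arm can. A call with a gripper value outside its range is refused whole. OPENING is the finger opening in mm, from 0 to 85.4, set as the call begins (- or left out, the last holds). The fingers move at their own pace and stop on an object; FORCE is the grip in N (left out, the last holds). Time passes only in rows, so rows that repeat a pose let the fingers close, or fill a call up. It gives the time, the measured TCP pose, the force and the opening at its end, in the units of the state.
- bot.get_obs(): the state, without advancing time (a new reading comes with each control period).
- camera(name): name is "side" or "top"; returns a dict with "frame" (400x640x3 uint8, red, green, blue), "z_map" (400x640 float32, mm along the optical axis (not along the pixel's ray), 0 where there is no reading), "fx", "fy", "cx", "cy" (pixels), "k1" (the pictures are not rectified: a ray, as slopes to the right and down, at radius r is drawn at 1 + k1 r^2 times it, then the intrinsics apply), "extrinsics" (4x4, takes a point from world to camera coordinates). Camera axes: x right, y down, z forward; pixel columns grow to the right and rows downward; lengths in mm; the calibration is good to about 2 mm. A picture is of the moment at which its call begins.
- job.close_job(): hands the job in, once; it reports no verdict.
The state is a dict: "clock": time; "joint_pos": joint angles; "qd": joint speeds; "tau": joint torques, N m; "eef_pos": TCP position; "tcp_rot": TCP orientation; "contact_force": force on the tool from outside, world axes, zero at the start; "ft_torque": the same for the moment, N m; "opening": finger opening in mm.
Only numpy, scipy, OpenCV 4.12 (cv2) and the standard library are available. Lean on these libraries where they do the work, as an engineer would, in place of code of your own. Each camera call takes 0.05 s, during which the arm holds its last target.

## Working session

There is one attempt and no reset: what is moved stays moved. The work goes in short steps, Python scripts to look and compute and a shell command to move; the robot and the scene stay as the last step left them, time stands still between calls to the robot, and variables do not carry over. Pictures are saved under pics/ and viewed, and the job is handed in when it is done.

```bash
ls; mkdir -p pics; python3 - <<'E'
from plant import bot,camera
import cv2,numpy as np
print(bot.get_obs())
for n in("top","side"):
    c=camera(n); cv2.imwrite(f"pics/{n}0.png",c["frame"][:,:,::-1]); np.savez(f"pics/{n}0.npz",**c)
    print(n,{k:v for k,v in c.items() if k not in("frame","z_map")})
E
```

```text
pics
{'clock': 0.0, 'joint_pos': array([-1.47563808e+00,  2.59220614e-01,  2.07244063e-02,  1.33370831e+00,
        1.55360639e-05,  1.41819787e+00]), 'qd': array([-3.97661322e-05,  9.33069120e-04,  6.96002613e-04, -5.78391616e-05,
        1.34170666e-03,  6.17926735e-04]), 'tau': array([ 7.75345034e-04, -5.55646670e+01,  3.44525385e+01,  1.37383593e-02,
       -1.72332639e-04,  3.57064982e-05]), 'eef_pos': array([ 134.86909998, -533.14959251,  404.03586085]), 'tcp_rot': array([-7.03580802e-04,  9.92336639e-01,  1.23561725e-01,  2.79837078e-05]), 'contact_force': array([-0.08405787,  0.78342018, -0.21196857]), 'ft_torque': array([-0.02402055, -0.01901886, -0.03663994]), 'opening': 85.44337414335372}
top {'fx': 477.24318123561227, 'fy': 477.24318123561227, 'cx': 318.0900719431502, 'cy': 199.03455046039085, 'k1': 0.008146202477266688, 'extrinsics': array([[ 1.40527156e-02, -9.99901130e-01, -5.00866511e-04,
        -1.11375605e+02],
       [-9.97064720e-01, -1.39751449e-02, -7.52770874e-02,
         4.92936620e+02],
       [ 7.52626451e-02,  1.55724382e-03, -9.97162529e-01,
         1.07522123e+03],
       [ 0.00000000e+00,  0.00000000e+00,  0.00000000e+00,
         1.00000000e+00]])}
side {'fx': 378.9053109623117, 'fy': 378.9053109623117, 'cx': 317.9849819844895, 'cy': 201.9985966777746, 'k1': -0.014683245939146161, 'extrinsics': array([[ 8.95715237e-01, -4.44129649e-01, -2.10492116e-02,
        -4.85460486e+02],
       [-2.47574854e-01, -4.58863547e-01, -8.53317606e-01,
         1.45236530e+02],
       [ 3.69324933e-01,  7.69540837e-01, -5.20966403e-01,
         8.05145211e+02],
       [ 0.00000000e+00,  0.00000000e+00,  0.00000000e+00,
         1.00000000e+00]])}
```

View pics/top0.png

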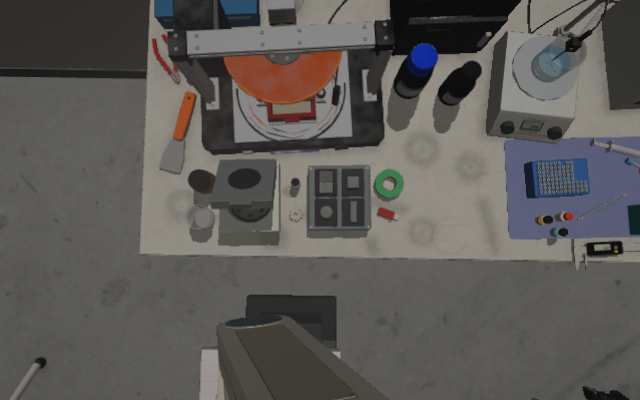

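View pics/side0.png

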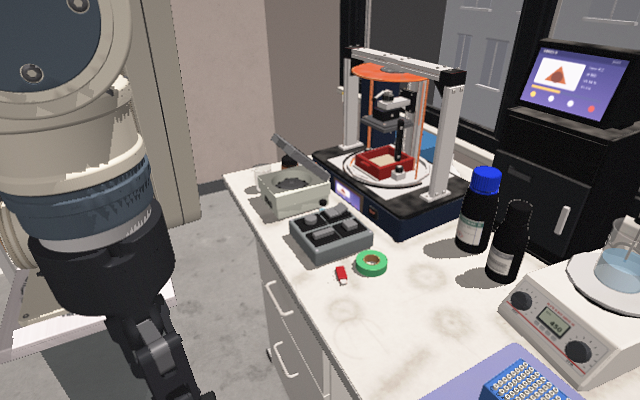

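Top view: centrifuge around (248,198), console (339,198), jar (202,182), beaker (202,218), vial (295,185), gear (296,214). Now enlarging.

```bash
python3 - <<'E'
import cv2
a=cv2.imread("pics/top0.png")[145:250,180:410]; cv2.imwrite("pics/tz.png",cv2.resize(a,None,fx=3.45,fy=3.45,interpolation=cv2.INTER_CUBIC))
a=cv2.imread("pics/side0.png")[120:290,240:400]; cv2.imwrite("pics/sz.png",cv2.resize(a,None,fx=3.5,fy=3.5,interpolation=cv2.INTER_CUBIC))
E
```

```text
(no output)
```

View pics/tz.png

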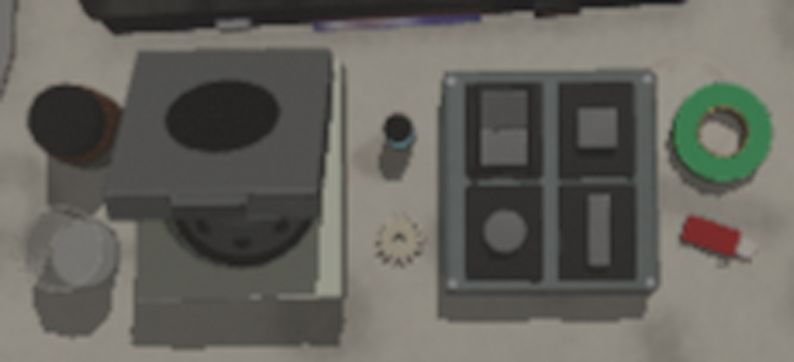

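View pics/sz.png

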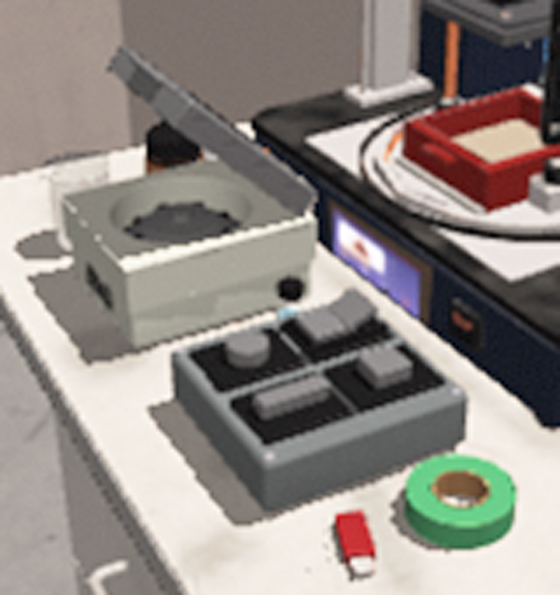

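Top crop: rocker far-left (503,127), square far-right, round near-left, bar near-right (598,229). Side crop: bar top about (291,394), rocker (338,315), lid front edge corner (120,55).

```bash
cat > h.py <<'E'
import numpy as np,cv2
def load(n): return dict(np.load(f"pics/{n}.npz"))
def ray(c,u,v):
    d=np.array([(u-c["cx"])/c["fx"],(v-c["cy"])/c["fy"]]); s=d.copy()
    for _ in range(20): s=d/(1+c["k1"]*(s@s))
    R=c["extrinsics"][:3,:3];t=c["extrinsics"][:3,3]
    return -R.T@t, R.T@np.array([*s,1.])
def atz(c,u,v,z):
    o,r=ray(c,u,v); return o+r*(z-o[2])/r[2]
def dep(c,u,v):
    o,r=ray(c,u,v); return o+r*c["z_map"][int(round(v)),int(round(u))]
def tri(c1,p1,c2,p2):
    o1,r1=ray(c1,*p1);o2,r2=ray(c2,*p2)
    A=np.stack([r1,-r2],1);k=np.linalg.lstsq(A,o2-o1,rcond=None)[0]
    a,b=o1+k[0]*r1,o2+k[1]*r2; return (a+b)/2,np.linalg.norm(a-b)
def proj(c,p):
    q=c["extrinsics"]@np.array([*p,1.]);s=q[:2]/q[2];s=s*(1+c["k1"]*(s@s))
    return np.array([c["cx"]+c["fx"]*s[0],c["cy"]+c["fy"]*s[1]])
T=lambda u,v:((u+.5)/3.45+180-.5,(v+.5)/3.45+145-.5)
S=lambda u,v:((u+.5)/3.5+240-.5,(v+.5)/3.5+120-.5)
E
python3 - <<'E'
from h import *
np.set_printoptions(precision=1,suppress=True)
t=load("top0");s=load("side0")
print("screws",[atz(t,*T(*p),45) for p in((450,80),(650,77),(653,283),(453,284))])
for n,p,q,z in(("bar",(598,229),(291,394),61),("rock pivot",(503,129),(326,327),63),("round",(505,231),(247,345),61),("square",(597,128),(385,365),61)):
    print(n,atz(t,*T(*p),z),dep(t,*T(*p)),atz(s,*S(*q),z),dep(s,*S(*q)),tri(t,T(*p),s,S(*q)))
print("lid TL,TR top",[dep(t,*T(*p)) for p in((145,58),(325,58),(115,188),(315,188),(222,180),(215,65))])
print("box near", [atz(t,*T(*p),72) for p in((135,297),(343,297),(343,65))])
print("rotor box depth",[dep(t,*T(*p)) for p in((160,280),(300,280),(335,150))])
print("jar,beaker,vial",[dep(t,*T(*p)) for p in((65,118),(75,250),(397,127),(400,225))])
E
```

```text
screws [array([562.5, -85.5,  45. ]), array([ 566.3, -215.7,   45. ]), array([ 432.3, -218.5,   45. ]), array([429.9, -89.5,  45. ])]
bar [ 465.9 -181.6   61. ] [ 465.9 -181.6   60.3] [ 462.6 -185.8   61. ] [ 461.9 -187.2   62.2] (array([ 465.5, -181.6,   57.4]), np.float64(1.3362512938323976))
rock pivot [ 528.9 -120.2   63. ] [ 529.4 -120.3   58.1] [ 514.9 -133.2   63. ] [ 517.1 -129.1   59.9] (array([ 526.8, -118.8,   51.6]), np.float64(7.360539439619078))
round [ 463.8 -122.3   61. ] [ 463.8 -122.3   61.3] [ 461.9 -125.2   61. ] [ 461.6 -125.9   61.5] (array([ 463.6, -122.2,   58.8]), np.float64(0.6437046140715784))
square [ 530.6 -180.4   61. ] [ 530.6 -180.4   61.3] [ 528.2 -186.    61. ] [ 526.9 -188.1   62.7] (array([ 531.2, -180.7,   56.8]), np.float64(0.29294199954897293))
lid TL,TR top [array([566.9, 103.6,  93. ]), array([568.1,  -8.6,  95.4]), array([479.2, 100.6, 179.5]), array([480.7, -12.8, 181.4]), array([484.9,  40.7, 175.7]), array([562.3,  59.1,  98.2])]
box near [array([418.5, 109.8,  72. ]), array([420.3, -20.9,  72. ]), array([567.3, -17.9,  72. ])]
rotor box depth [array([429.4,  94.3,  72.5]), array([430.5,   6.1,  74.9]), array([513. , -14. ,  72.6])]
jar,beaker,vial [array([530. , 155.4,  80.3]), array([450. , 166.2,  -0.4]), array([531. , -51.7,  47.6]), array([469.5, -52.8,   7.7])]
```

```bash
cat > go.py <<'E'
# usage: go.py x y ztip [yawdeg]: shift in tool axes from present
import sys,numpy as np
from scipy.spatial.transform import Rotation as Ro
from plant import bot
np.set_printoptions(precision=1,suppress=True)
o=bot.get_obs();w,x,y,z=o["tcp_rot"];R=Ro.from_quat([x,y,z,w]);M=R.as_matrix()
tip=o["eef_pos"]+173*M[:,2]
print("t",round(o["clock"],2),"tip",tip,"F",o["contact_force"],"op",round(o["opening"],1),"q6",round(o["joint_pos"][5],2))
if len(sys.argv)>3:
    a=list(map(float,sys.argv[1:])); yaw=np.radians(a[3]) if len(a)>3 else np.arctan2(M[1,0],M[0,0])
    G=np.array([[np.cos(yaw),np.sin(yaw),0],[np.sin(yaw),-np.cos(yaw),0],[0,0,-1]]).T
    print("shift",M.T@(np.array(a[:3])-173*G[:,2]-o["eef_pos"]),"turn",np.degrees(Ro.from_matrix(M.T@G).as_rotvec()))
E
python3 -m inch '[[[20,-20,0],[0,0,-7]],[[41,-40,0],[0,0,-14]],[[62,-59,0],[0,0,-21]],[[82,-79,0],[0,0,-28]],[[103,-98,0],[0,0,-35]],[[123,-118,0],[0,0,-42]],[[144,-138,0],[0,0,-49]],[[164,-157,0],[0,0,-56]]]' 0
python3 go.py 377 -149 231; python3 go.py 498 45 210 181.4
```

```text
clock: 0.77
eef_pos: [255.8, -339.3, 404.5]
tcp_rot: [-0.0, 0.816, 0.577, 0.0]
contact_force: [0.6, 0.0, 0.2]
opening: -0.2
t 0.77 tip [ 255.8 -339.2  231.5] F [0.6 0.  0.2] op -0.2 q6 0.79
shift [219.8  50.8   0.5] turn [-0. -0.  0.]
t 0.77 tip [ 255.8 -339.2  231.5] F [0.6 0.  0.2] op -0.2 q6 0.79
shift [443.1 100.3  21.6] turn [   0.    -0.  -110.9]
```

```bash

python3 -m inch '[[[28,6,0],[0,0,-7]],[[55,12,0],[0,0,-14]],[[83,19,0],[0,0,-21]],[[111,25,0],[0,0,-28]],[[138,31,0],[0,0,-35]],[[166,38,0],[0,0,-42]],[[194,44,0],[0,0,-49]],[[221,50,0],[0,0,-56]]]'
python3 go.py 498 45 200 181.4
```

```text
clock: 1.43
eef_pos: [377.7, -148.3, 404.6]
tcp_rot: [-0.0, 0.45, 0.893, 0.0]
contact_force: [-0.1, -1.0, -0.1]
opening: -0.1
t 1.43 tip [ 377.7 -148.3  231.6] F [-0.1 -1.  -0.1] op -0.1 q6 0.35
shift [ 83.7 211.8  31.6] turn [  0.   -0.  -54.9]
```

```bash

python3 -m inch '[[[10,27,0],[0,0,-7]],[[21,53,0],[0,0,-14]],[[32,80,0],[0,0,-21]],[[42,106,0],[0,0,-28]],[[53,133,5],[0,0,-35]],[[63,159,14],[0,0,-42]],[[74,186,23],[0,0,-49]],[[84,212,32],[0,0,-55]]]'
python3 go.py 498 45 180 181.4; python3 - <<'E'
from plant import camera
import cv2,numpy as np
for n in("top","side"):
    c=camera(n); np.savez(f"pics/{n}1.npz",**c)
    f=c["frame"][:,:,::-1]; f=f[145:250,180:410] if n=="top" else f[70:290,200:400]
    cv2.imwrite(f"pics/{n}1z.png",cv2.resize(f,None,fx=2.7,fy=2.7,interpolation=cv2.INTER_CUBIC))
E
```

```text
clock: 2.1
eef_pos: [499.2, 44.8, 372.1]
tcp_rot: [-0.0, -0.014, 1.0, 0.0]
contact_force: [0.4, -0.1, 0.3]
opening: -0.5
t 2.1 tip [499.2  44.8 199.1] F [ 0.4 -0.1  0.3] op -0.5 q6 -0.11
shift [ 1.2  0.3 19.1] turn [ 0.  -0.   0.2]
```

View pics/side1z.png

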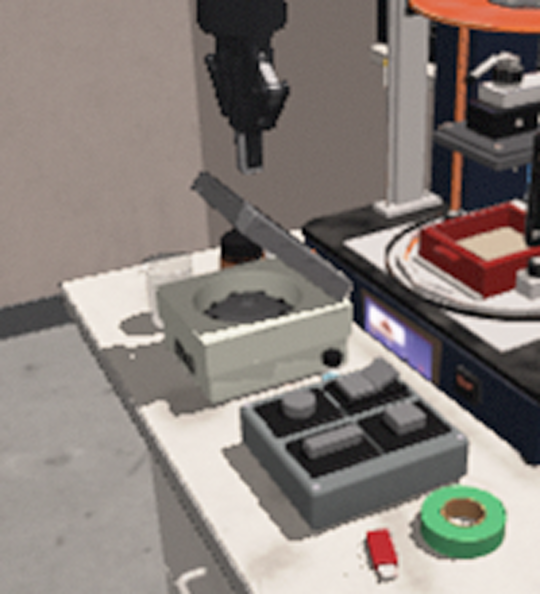

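View pics/top1z.png

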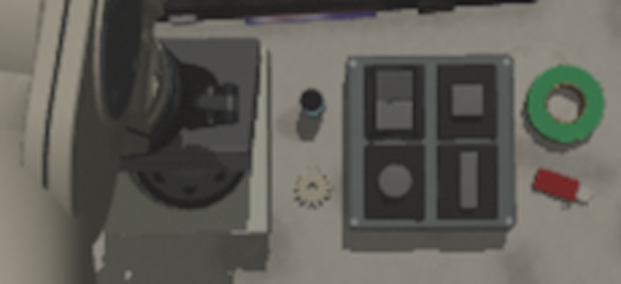

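Tip seen at (248,168), above the lid's front part (lid edge at (200,180)). Pushing down along an arc.

```bash

python3 -m inch '[[[0,0,9],[0,0,0]],[[0,0,18],[0,0,0]],[[0,0,25],[0,0,0]],[[1,0,32],[0,0,0]],[[6,0,39],[0,0,0]],[[11,0,45],[0,0,0]],[[16,0,51],[0,0,0]],[[20,0,57],[0,0,0]]]'
python3 go.py 455 45 95 181.4
```

```text
clock: 2.87
eef_pos: [477.9, 42.6, 315.3]
tcp_rot: [0.0, -0.01, 1.0, -0.0]
contact_force: [-0.5, -0.9, 0.1]
opening: 0.2
t 2.87 tip [477.9  42.6 142.3] F [-0.5 -0.9  0.1] op 0.2 q6 -0.11
shift [22.9  2.9 47.3] turn [-0.   0.  -0.2]
```

```bash
cat > look.py <<'E'
import sys
from plant import camera
import cv2,numpy as np
n,k=sys.argv[1:3]
c=camera(n); np.savez(f"pics/{n}{k}.npz",**c)
f=c["frame"][:,:,::-1]; f=f[145:250,180:410] if n=="top" else f[110:270,240:400]
cv2.imwrite(f"pics/{n}{k}z.png",cv2.resize(f,None,fx=3.45 if n=="top" else 3.5,fy=3.45 if n=="top" else 3.5,interpolation=cv2.INTER_CUBIC))
E
python3 look.py side 2
```

```text
(no output)
```

View pics/side2z.png

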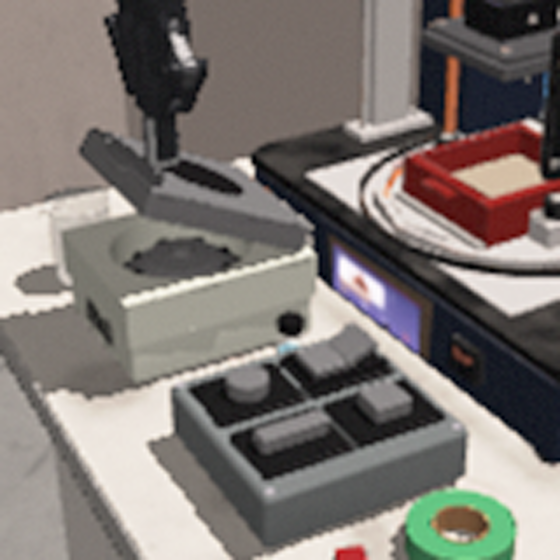

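Lid is following, the tip sits on its face at about (165,160). Continue to shut.

```bash

python3 -m inch '[[[5,0,7],[0,0,0]],[[10,0,15],[0,0,0]],[[15,0,22],[0,0,0]],[[18,0,29],[0,0,0]],[[20,0,36],[0,0,0]],[[22,0,42],[0,0,0]],[[23,0,48],[0,0,0]],[[23,0,51],[0,0,0]]]'
python3 go.py; python3 look.py side 3
```

```text
clock: 3.58
eef_pos: [455.4, 42.4, 267.1]
tcp_rot: [0.001, -0.011, 1.0, -0.0]
contact_force: [-25.3, 1.0, 78.4]
opening: 0.2
t 3.58 tip [455.8  42.3  94.1] F [-25.3   1.   78.4] op 0.2 q6 -0.11
```

View pics/side3z.png

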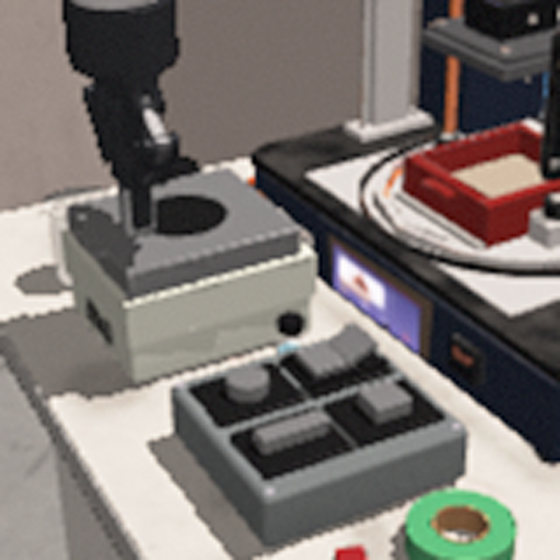

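Lid is shut (78 N: contact very stiff, so only small overtravel from here). Lifting.

```bash

python3 -m inch '[[[0,0,-6],[0,0,0]],[[0,0,-20],[0,0,0]],[[0,0,-40],[0,0,0]],[[-15,-26,-40],[0,0,0]],[[-34,-60,-40],[0,0,0]],[[-55,-100,-40],[0,0,0]],[[-75,-140,-40],[0,0,0]],[[-90,-166,-40],[0,0,0]]]'
python3 go.py 545.5 -121.3 90 181.4; python3 look.py side 4
```

```text
clock: 4.3
eef_pos: [550.1, -124.1, 304.2]
tcp_rot: [0.0, -0.01, 1.0, -0.0]
contact_force: [0.7, -0.2, 0.3]
opening: 0.1
t 4.3 tip [ 550.1 -124.1  131.2] F [ 0.7 -0.2  0.3] op 0.1 q6 -0.39
shift [ 4.5  2.9 41.2] turn [-0.   0.  -0.2]
```

View pics/side4z.png

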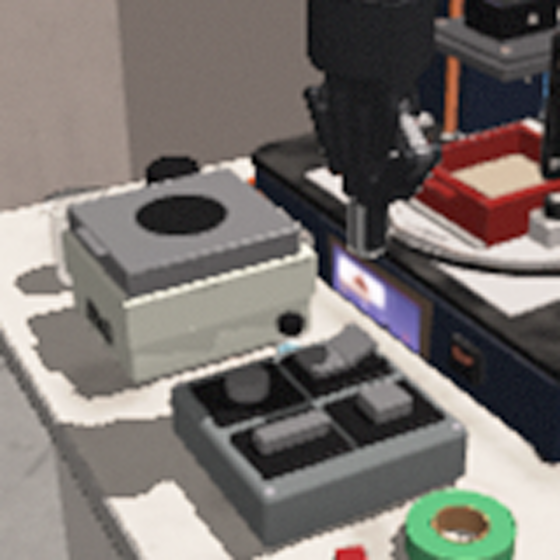

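```bash

python3 -c "
from h import *
c=load('side4')
for p in((550,-124,131),(545.5,-121.3,68),(530,-121.5,63),(465.6,-182.8,61)):
    u=proj(c,p); print(p,(u-[240,110])*3.5)
c=load('top0')
for p in((545.5,-121.3,68),(530,-121.5,63),(465.6,-182.8,61)):
    u=proj(c,p); print(p,(u-[180,145])*3.45)"
python3 -m inch '[[[4,3,10],[0,0,0]],[[4,3,25],[0,0,0]],[[4,3,40],[0,0,0]],[[4,3,52],[0,0,0]],[[4,3,58],[0,0,0]],[[4,3,60],[0,0,0]],[[4,3,61],[0,0,0]],[[4,3,62],[0,0,0]]]'
python3 go.py; python3 look.py side 5
```

```text
(550, -124, 131) [366.35756198 250.0660387 ]
(545.5, -121.3, 68) [356.9287846  333.80666702]
(530, -121.5, 63) [336.48736182 346.27848298]
(465.6, -182.8, 61) [291.87848011 423.82960716]
(545.5, -121.3, 68) [503.96716201 100.995681  ]
(530, -121.5, 63) [503.84283998 126.08601681]
(465.6, -182.8, 61) [598.69879652 228.26971181]
clock: 5.02
eef_pos: [545.4, -118.9, 243.1]
tcp_rot: [0.0, -0.01, 1.0, -0.0]
contact_force: [0.9, 0.5, -0.1]
opening: 0.1
t 5.02 tip [ 545.5 -118.9   70.1] F [ 0.9  0.5 -0.1] op 0.1 q6 -0.39
```

View pics/side5z.png

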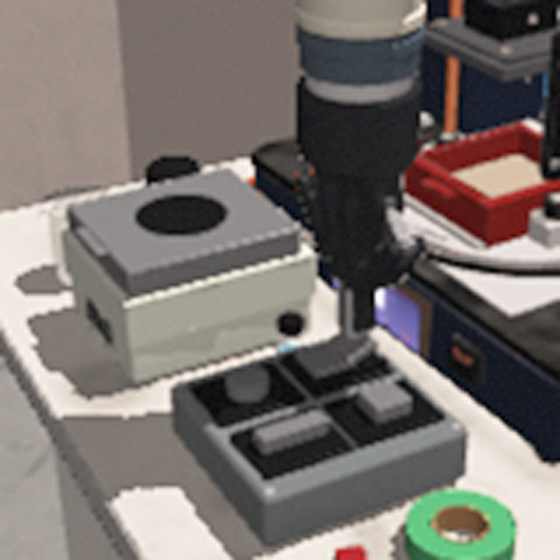

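Tip at about (358,330), just above the rocker's far half. Pressing slowly.

```bash

python3 -m inch '[[[0,1,1],[0,0,0]],[[0,1,2],[0,0,0]],[[0,1,3],[0,0,0]],[[0,1,4],[0,0,0]],[[0,1,5],[0,0,0]],[[0,1,5.5],[0,0,0]],[[0,1,6],[0,0,0]],[[0,1,6],[0,0,0]]]'
python3 go.py; python3 look.py side 6
```

```text
clock: 5.73
eef_pos: [545.0, -117.9, 236.5]
tcp_rot: [-0.0, -0.01, 1.0, 0.0]
contact_force: [-0.2, -0.4, 1.4]
opening: 0.4
t 5.73 tip [ 545.  -117.9   63.5] F [-0.2 -0.4  1.4] op 0.4 q6 -0.38
```

View pics/side6z.png

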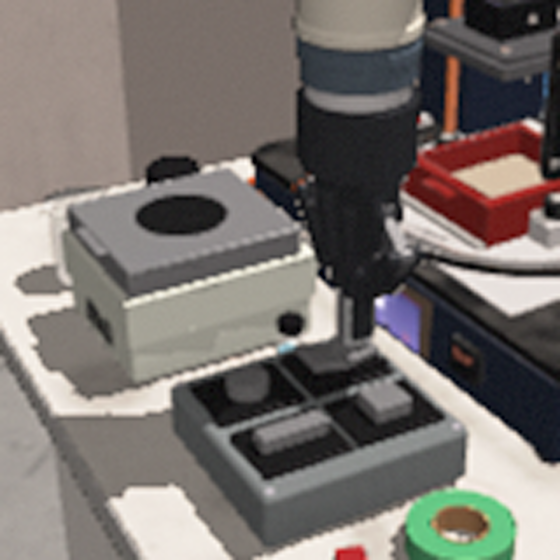

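```bash

python3 -m inch '[[[0,0,0.2],[0,0,0]],[[0,0,0.4],[0,0,0]],[[0,0,0.5],[0,0,0]],[[0,0,0.6],[0,0,0]],[[0,0,0.7],[0,0,0]],[[0,0,0.8],[0,0,0]],[[0,0,0.8],[0,0,0]],[[0,0,0.8],[0,0,0]]]'
python3 go.py
```

```text
clock: 6.45
eef_pos: [545.1, -117.8, 235.9]
tcp_rot: [-0.0, -0.01, 1.0, 0.0]
contact_force: [0.4, 0.1, 1.4]
opening: -0.1
t 6.45 tip [ 545.1 -117.8   62.9] F [0.4 0.1 1.4] op -0.1 q6 -0.38
```

```bash

python3 -m inch '[[[0,0,0.2],[0,0,0]],[[0,0,0.4],[0,0,0]],[[0,0,0.5],[0,0,0]],[[0,0,0.6],[0,0,0]],[[0,0,0.7],[0,0,0]],[[0,0,0.8],[0,0,0]],[[0,0,0.8],[0,0,0]],[[0,0,0.8],[0,0,0]]]'
python3 go.py
```

```text
clock: 7.12
eef_pos: [545.2, -117.9, 235.1]
tcp_rot: [0.0, -0.01, 1.0, 0.0]
contact_force: [1.5, -0.2, 2.1]
opening: 0.0
t 7.12 tip [ 545.2 -117.8   62.1] F [ 1.5 -0.2  2.1] op 0.0 q6 -0.38
```

```bash

python3 -m inch '[[[0,0,0.2],[0,0,0]],[[0,0,0.4],[0,0,0]],[[0,0,0.6],[0,0,0]],[[0,0,0.8],[0,0,0]],[[0,0,0.9],[0,0,0]],[[0,0,1],[0,0,0]],[[0,0,1],[0,0,0]],[[0,0,1],[0,0,0]]]'
python3 go.py
```

```text
clock: 7.78
eef_pos: [545.1, -117.9, 234.1]
tcp_rot: [-0.0, -0.01, 1.0, 0.0]
contact_force: [1.4, -0.1, 0.7]
opening: 0.1
t 7.78 tip [ 545.1 -117.9   61.1] F [ 1.4 -0.1  0.7] op 0.1 q6 -0.38
```

```bash
python3 look.py side 7;python3 - <<'E'
from h import *
f=load("side7")["frame"][185:235,300:370,::-1]; cv2.imwrite("pics/r7.png",cv2.resize(f,None,fx=10,fy=10,interpolation=cv2.INTER_CUBIC))
E
```

```text
(no output)
```

View pics/r7.png

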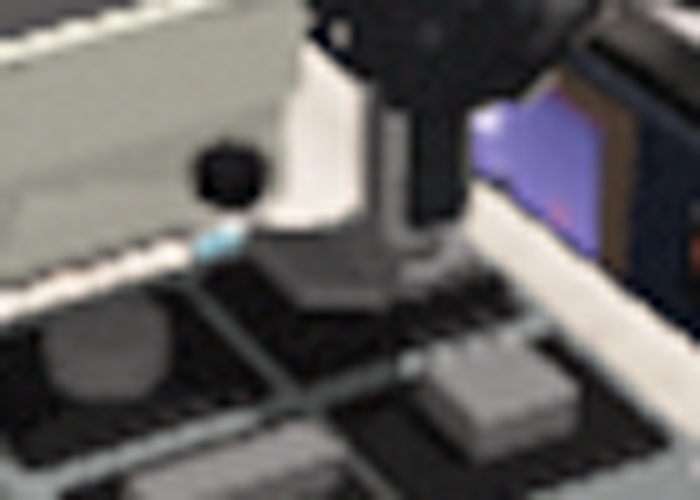

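Rocker's near half appears to be rising (left edge (270,250)), finger on the far half; continue in small steps until force rises.

```bash

python3 -m inch '[[[0,0,0.2],[0,0,0]],[[0,0,0.4],[0,0,0]],[[0,0,0.6],[0,0,0]],[[0,0,0.7],[0,0,0]],[[0,0,0.8],[0,0,0]],[[0,0,0.8],[0,0,0]],[[0,0,0.8],[0,0,0]],[[0,0,0.8],[0,0,0]]]'
python3 go.py
```

```text
clock: 8.5
eef_pos: [545.1, -117.8, 233.2]
tcp_rot: [-0.0, -0.01, 1.0, 0.0]
contact_force: [0.6, -0.7, 0.7]
opening: -0.0
t 8.5 tip [ 545.1 -117.8   60.2] F [ 0.6 -0.7  0.7] op -0.0 q6 -0.38
```

```bash
python3 look.py side 8;python3 look.py top 8; python3 - <<'E'
from h import *
np.set_printoptions(precision=0,suppress=True,linewidth=200)
c=load("side8")
f=c["frame"][185:235,300:370,::-1]; cv2.imwrite("pics/r8.png",cv2.resize(f,None,fx=10,fy=10,interpolation=cv2.INTER_CUBIC))
c0=load("side0")
def prof(c):
  for y in (-112,-121,-130):
    r=[]
    for x in range(500,562,4):
        # height along vertical: march down from z=80
        for z in np.arange(80,40,-.5):
            u=proj(c,(x,y,z)); ui=np.round(u).astype(int); zz=c["z_map"][ui[1],ui[0]]
            q=(c["extrinsics"]@np.array([x,y,z,1]))[2]
            if zz>0 and zz<=q+.2: break
        r.append(z)
    print(y,np.array(r))
print(list(range(500,562,4)));prof(c0);prof(c)
print(proj(c,(545,-118,60.2)),(proj(c,(545,-118,60.2))-[300,185])*10)
E
```

```text
[500, 504, 508, 512, 516, 520, 524, 528, 532, 536, 540, 544, 548, 552, 556, 560]
-112 [51. 52. 61. 60. 60. 60. 60. 59. 62. 60. 66. 66. 67. 68. 62. 58.]
-121 [48. 50. 60. 58. 60. 61. 60. 60. 60. 62. 64. 66. 69. 68. 64. 58.]
-130 [50. 52. 61. 60. 60. 58. 60. 60. 62. 62. 63. 68. 68. 68. 52. 52.]
-112 [48. 50. 68. 67. 66. 64. 62. 62. 79. 80. 80. 80. 80. 80. 80. 80.]
-121 [51. 50. 68. 66. 65. 64. 62. 60. 76. 80. 80. 80. 80. 80. 80. 52.]
-130 [50. 52. 68. 66. 65. 64. 62. 61. 60. 58. 76. 72. 80. 80. 52. 52.]
[341. 208.] [411. 226.]
```

View pics/r8.png

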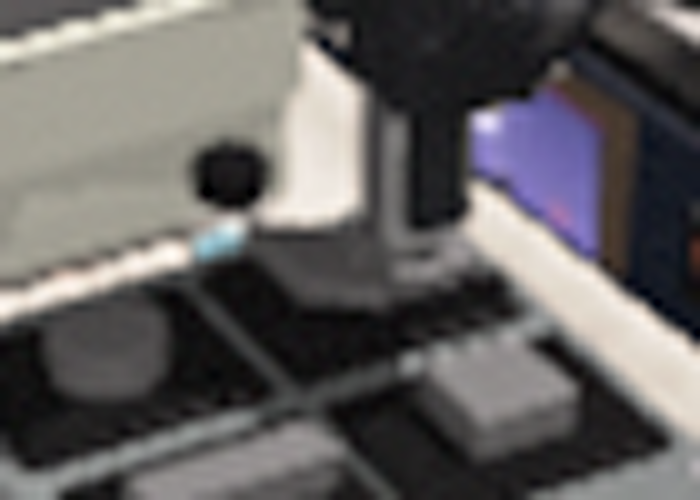

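View pics/top8z.png

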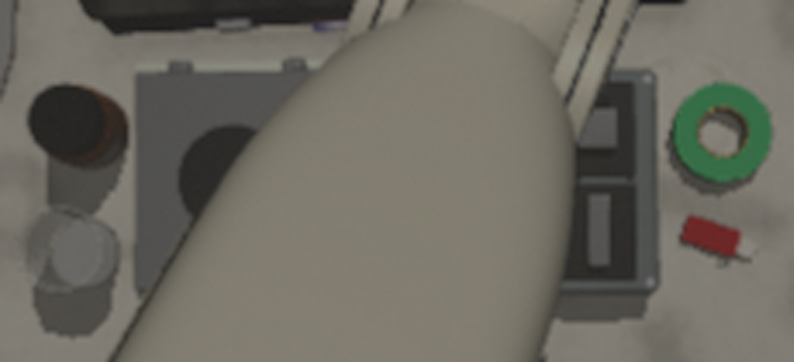

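Near half is now up (68 at its end, mirrored from before), so it is nearly or fully over. Press slightly further for a force rise.

```bash

python3 -m inch '[[[0,0,0.2],[0,0,0]],[[0,0,0.4],[0,0,0]],[[0,0,0.6],[0,0,0]],[[0,0,0.7],[0,0,0]],[[0,0,0.8],[0,0,0]],[[0,0,0.8],[0,0,0]],[[0,0,0.8],[0,0,0]],[[0,0,0.8],[0,0,0]]]'
python3 go.py
```

```text
clock: 9.27
eef_pos: [545.2, -117.9, 232.5]
tcp_rot: [0.0, -0.01, 1.0, -0.0]
contact_force: [0.8, 0.2, 1.2]
opening: 0.2
t 9.27 tip [ 545.2 -117.9   59.5] F [0.8 0.2 1.2] op 0.2 q6 -0.38
```

```bash

python3 -m inch '[[[0,0,0.2],[0,0,0]],[[0,0,0.4],[0,0,0]],[[0,0,0.6],[0,0,0]],[[0,0,0.8],[0,0,0]],[[0,0,0.9],[0,0,0]],[[0,0,1],[0,0,0]],[[0,0,1],[0,0,0]],[[0,0,1],[0,0,0]]]'
python3 go.py
```

```text
clock: 9.93
eef_pos: [545.1, -117.8, 232.4]
tcp_rot: [0.0, -0.01, 1.0, -0.0]
contact_force: [-1.9, 1.6, 11.1]
opening: -0.2
t 9.93 tip [ 545.2 -117.9   59.4] F [-1.9  1.6 11.1] op -0.2 q6 -0.38
```

Bottomed with 11 N: rocker on. Lift clear and move over the bar.

```bash

python3 -m inch '[[[0,0,-8],[0,0,0]],[[0,0,-20],[0,0,0]],[[0,0,-35],[0,0,0]],[[15,-12,-35],[0,0,0]],[[35,-29,-35],[0,0,0]],[[55,-45,-35],[0,0,0]],[[70,-57,-35],[0,0,0]],[[80,-65,-35],[0,0,0]]]'
python3 go.py 465 -183 66 181.4; python3 look.py side 9; python3 look.py top 9
python3 - <<'E'
from h import *
c=load("side9")
f=c["frame"][175:255,285:375,::-1]; cv2.imwrite("pics/r9.png",cv2.resize(f,None,fx=7,fy=7,interpolation=cv2.INTER_CUBIC))
E
```

```text
clock: 10.6
eef_pos: [465.1, -185.3, 266.6]
tcp_rot: [-0.0, -0.01, 1.0, 0.0]
contact_force: [1.4, 0.4, -0.3]
opening: 0.3
t 10.6 tip [ 464.9 -185.2   93.6] F [ 1.4  0.4 -0.3] op 0.3 q6 -0.57
shift [ 0.   2.3 27.6] turn [ 0.  -0.1 -0.2]
```

View pics/r9.png

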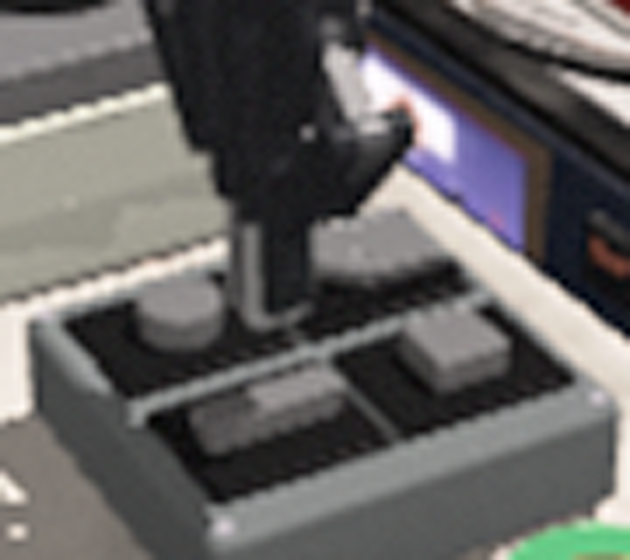

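View pics/top9z.png

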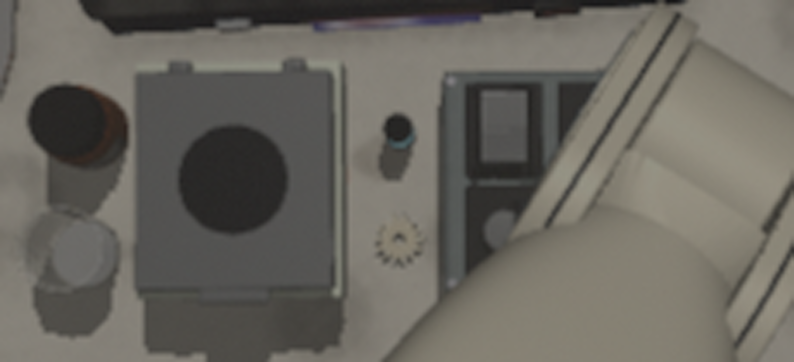

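Rocker lies mirrored (near half up at (400,225)), lid shut, bar centre (268,403) in the side crop. Tip above bar; descend with 3 mm y correction.

```bash

python3 -m inch '[[[0,3,5],[0,0,0]],[[0,3,15],[0,0,0]],[[0,3,23],[0,0,0]],[[0,3,27],[0,0,0]],[[0,3,29],[0,0,0]],[[0,3,30],[0,0,0]],[[0,3,31],[0,0,0]],[[0,3,32],[0,0,0]]]'
python3 go.py; python3 look.py side 10
python3 - <<'E'
from h import *
c=load("side10")
f=c["frame"][175:255,285:375,::-1]; cv2.imwrite("pics/r10.png",cv2.resize(f,None,fx=7,fy=7,interpolation=cv2.INTER_CUBIC))
E
```

```text
clock: 11.37
eef_pos: [466.7, -181.5, 234.6]
tcp_rot: [0.0, -0.011, 1.0, -0.0]
contact_force: [0.4, -0.6, -0.6]
opening: 0.4
t 11.37 tip [ 466.7 -181.5   61.6] F [ 0.4 -0.6 -0.6] op 0.4 q6 -0.56
```

View pics/r10.png

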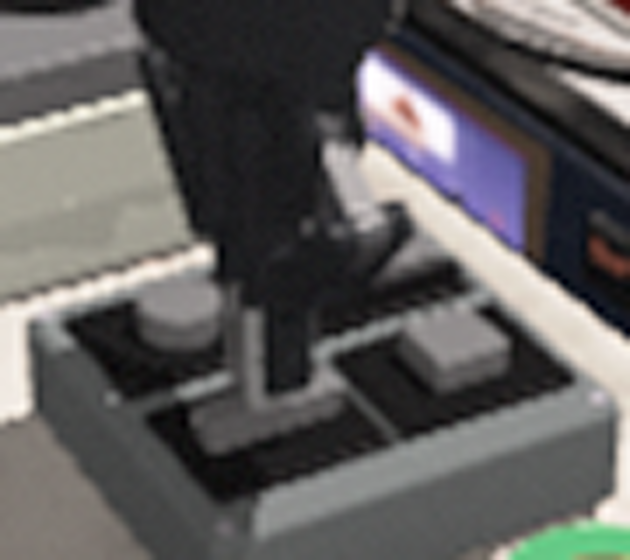

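Finger bottom at (275,398) centred on the bar. Press.

```bash

python3 -m inch '[[[0,-1,1],[0,0,0]],[[0,-1,2],[0,0,0]],[[0,-1,3],[0,0,0]],[[0,-1,4],[0,0,0]],[[0,-1,5],[0,0,0]],[[0,-1,5.5],[0,0,0]],[[0,-1,6],[0,0,0]],[[0,-1,6],[0,0,0]]]'
python3 go.py
```

```text
clock: 12.08
eef_pos: [466.6, -182.6, 228.6]
tcp_rot: [0.0, -0.01, 1.0, -0.0]
contact_force: [1.2, 1.0, 4.2]
opening: 0.3
t 12.08 tip [ 466.7 -182.6   55.6] F [1.2 1.  4.2] op 0.3 q6 -0.56
```

```bash

python3 -m inch '[[[0,0,0.5],[0,0,0]],[[0,0,1],[0,0,0]],[[0,0,1.4],[0,0,0]],[[0,0,1.7],[0,0,0]],[[0,0,2],[0,0,0]],[[0,0,2],[0,0,0]],[[0,0,2],[0,0,0]],[[0,0,2],[0,0,0]]]'
python3 go.py
```

```text
clock: 12.75
eef_pos: [466.5, -182.4, 228.2]
tcp_rot: [0.001, -0.011, 1.0, -0.001]
contact_force: [-3.9, 3.1, 23.4]
opening: -0.2
t 12.75 tip [ 466.8 -182.6   55.2] F [-3.9  3.1 23.4] op -0.2 q6 -0.56
```

Key bottomed (55.2, 23 N). Check, then hand in.

```bash
python3 look.py side 11; python3 look.py top 11; python3 go.py
python3 - <<'E'
from h import *
c=load("side11")
f=c["frame"][165:255,240:375,::-1]; cv2.imwrite("pics/r11.png",cv2.resize(f,None,fx=5.5,fy=5.5,interpolation=cv2.INTER_CUBIC))
E
```

```text
t 12.85 tip [ 466.8 -182.7   55.2] F [-3.7  4.3 24.9] op 0.1 q6 -0.56
```

View pics/r11.png

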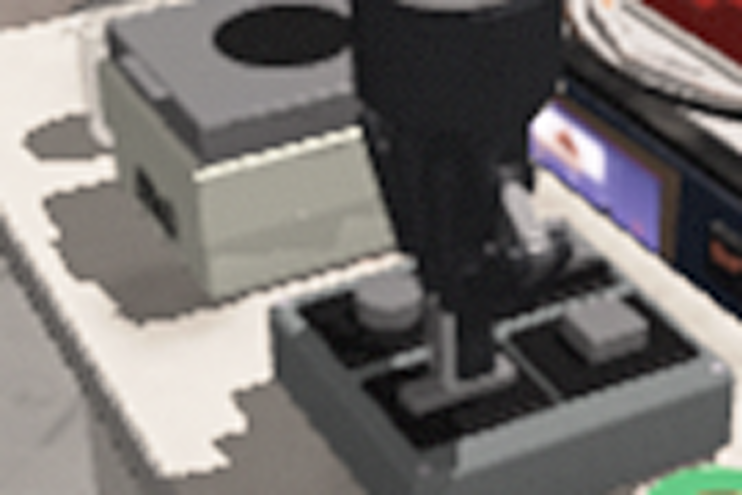

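View pics/top11z.png

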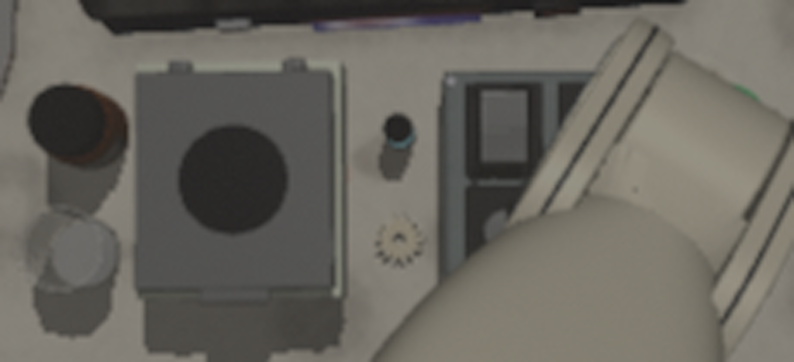

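The bar is held down at (455,390), the round and square keys are up, the lid is shut and the bystanders I can see are in place.

```bash
python3 -c "
from plant import job
print(job.close_job())"
```

```text
the job is handed in; nothing more can be done
None
```

The centrifuge's lid is fully shut, the rocker is on, and I handed the job in at about 12.9 s with the bar key still held down.

- **Lid:** I pushed it down with the closed fingertips, and the pictures show it shut. The push ended in a short wrist-force peak of about 78 N. That is under the 120 N limit but more than needed, because the contact was stiffer than I expected.
- **Rocker:** I pressed its far half until it bottomed at 11 N. The depth profile, taken just before it bottomed, shows the near half standing up. It bottomed with the tip at z = 59.4 mm; from the text I expected about 63 mm.
- **Bar key:** It bottomed with the tip at z = 55.2 mm, and I held it there at about 24 N. The text gives 55 mm for fully down.
- **Other keys and bystanders:** In the last pictures the round and square keys are up. The jar, beaker, vial and gear have not moved. The arm hid the usb stick and nearly all of the tape roll from the last top view, so I did not recheck those two; the fingertips never went near them.

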